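# Lock the tile case: safety catch and bolt

### The job

Lock the wooden tile case: hold its long spring-loaded safety catch down with one fingertip while the other fingertip pushes the bolt by its upright handle fully home through the keeper, then let go so that the catch springs back up and secures the bolt. Push only, do not force the bolt against the raised catch, and leave the tile on the lid and the jars, bowl and scraper around the case where they are.

Things in the scene. Friction and masses are not known exactly. Their poses are not given: they have to be found in the camera images.
- case: low wooden case, fixed, 130 (x) by 220 (y) by 45 mm high; origin at the centre of its underside, z up, yaw within 0.45 rad. On its lid two fittings run along y: the safety catch on the -x (robot's) side, the bolt on the +x side. At the +y end is the keeper (staple the bolt enters), x 19 to 47, y 65 to 85, 21 above the lid; two guide brackets as high bridge the bolt at y -66 and 51
- bolt (a joint): travel of the steel bolt (m) along the case's +y: 0 drawn, 0.045 fully home (end stop). Slides with about 1.5 N, stays where left. The catch's tooth stands in a notch of the bolt's rack and stops it after 4 mm unless the catch is 6 mm down or more. More notches at half travel and at home (where the tooth pops up once the bolt is past 0.041)
- bolt_handle (a point): centre of the -y face (the one to push) of the bolt's upright handle plate, 36 mm wide along the case's x, 8 thick along y; its top is 13 above this point, 53 above the lid; the bolt's bar runs below, its top 17 above the lid. At bolt 0 it is at (32, -10, 85) in the case's frame; it travels with the bolt. Axes as the case's
- safety_catch (a joint): how far the safety catch is pressed down, in m: 0 up (locking), 0.009 fully down (stop). Springs back by itself: about 3 N to start it, 7 N fully down.
- catch_plate: long dark steel thumb plate of the catch, 36 (x) by 110 (y) by 6 mm, flat on top; origin at the centre of its top face, at (-32, -5, 79) in the case's frame while up. Moves only straight down and up, wherever it is pressed; a fingertip can slide along it. Its centre line is 64 from the middle of the bolt's handle across the case, with nothing over 21 above the lid between
- jar_rush: bystander, loose: glaze jar with white ribbed screw lid, diameter 52, 69 mm high; origin at the centre of its underside; on the case's -x side, towards -y
- jar_shell: bystander, loose: glaze jar with white ribbed screw lid, diameter 52, 69 mm high; origin at the centre of its underside; on the case's -x side, towards +y
- jar_peat: bystander, loose: glaze jar with white ribbed screw lid, diameter 52, 69 mm high; origin at the centre of its underside; on the case's +x side
- stoneware_bowl: bystander, loose: stoneware bowl, about 90 across and 68 mm high, beyond the case's +y end; origin at the centre of its underside
- blue_scraper: bystander, loose: slim clay tool with blue handle, 174 long, 11 mm high, lying across the case's -y end; origin under its middle
- test_tile: bystander, loose: glaze test tile 42 by 42 by 7 mm, lying on the lid beside the -y end of the catch; origin at the centre of its underside

How it is judged:
By the outcome, as a careful person would: the job done as asked, in the order asked, and still so for the second after the job is handed in, with the robot touching nothing.
It also fails if it takes over 58 s, if anything falls off the work surface, if the arm or the gripper's body presses on something with over 40 N, if the wrist force passes 120 N, or if a joint passes its speed limit or range.

### The arm

A 7-joint arm with a two-finger parallel gripper is mounted at the origin on a cart in front of the work surface, level with it; the furniture and walls round the work are solid. World frame = base frame: x ahead of the robot, y to its left, z up, the work surface at z = 0. Lengths are in mm, angles in rad, forces in N, time in s.
With the tool pointing down it reaches from about 425 to 875 mm from the base axis. Payload 9.9 kg.
Tool frame: the origin (TCP) lies on the centre line of the jaws, within the pads' length; the fingertips stand 22 mm ahead of it and the grasp point (between the pads) lies 3 mm ahead of it; z points along the fingers, y is the line along which they close (so a half turn about z gives the same grasp; the last joint's range is limited). The gripper opens to 85 mm and grips with 20 to 120 N. Pads are 22 mm wide; open, the fingers measure 114 mm over their backs; the gripper's body (76 mm by 85 mm) begins 54 mm behind the grasp point. The pads swing forward as they close: fully open they stand 13 mm farther back than shut.
Start: joints at [-1.347, 0.576, 0.025, 1.437, -0.015, 1.129, -0.057], TCP at [204.493, 643.283, 253.289] pointing down, gripper open.
Joint ranges: [-2.76, 2.76], [-0.34, 2.15], [-1.52, 1.57], [0.19, 2.46], [-1.09, 4.23], [0.17, 1.99], [-2.82, 2.82]. Speed limits (rad/s): [2.22, 2.22, 3.01, 3.01, 3.14, 3.14, 3.14].

### API

Orientations are given as a unit quaternion [w, x, y, z].
In Python, from workcell import telemetry, get_image, calibration, order gives the robot as it stands.
- The arm moves only by the tool apply_moves, never from a script. Its argument "increments" is a list that holds one entry, the list of rows, each a list of 5 numbers: the shift along the tool's x, y, z as a fraction of full scale, then the turn about the tool's z as a fraction of full scale, then the opening in per cent of the stroke, from 0 (shut) to 100 (fully open). A call has 1 to 12 rows; each row shifts and turns the commanded pose from where the row before left it, along the tool's axes as they then stand; what a row does not reach is not made up. Full scale, the value 1, is 40 mm for a shift and 5 degrees for a turn. A row lasts 1/8 s, in which the tool goes at most 62.5 mm and 10.7 degrees, less where a joint would pass 70% of its speed; a pose out of reach is approached as far as the arm can. A call with a number of a shift or a turn outside -1 to 1 is refused whole. A call with a gripper value outside its range is refused whole. The fingers move at their own pace and stop on an object; the grip force is fixed at half the most. Time passes only in rows, so rows that do not move let the fingers close. It gives the time, the measured TCP pose, the force, the opening and the grip force at its end, in the units of the state.
- telemetry.get_state(): the state, without advancing time (a new reading comes with each control period).
- get_image(name): name is "side" or "top" or "wrist"; returns (picture, depth): 420x560x3 uint8, blue, green, red; 420x560 float32, mm along the optical axis (not along the pixel's ray), 0 where there is no reading.
- calibration(name): a dict with "fx", "fy", "cx", "cy" (pixels), "rvec" (rotation vector, rad) and "tvec" (3), from world to camera coordinates, as OpenCV has them. Camera axes: x right, y down, z forward; pixel columns grow to the right and rows downward; lengths in mm; the calibration is good to about 2 mm. The wrist camera is an equidistant fisheye: a pixel r from the principal point sees the ray r / f radians off the axis. A picture is of the moment at which its call begins: read the wrist's pose just before it. calibration takes no time and is no camera call; for the wrist camera it gives the pose at the moment of the call.
- order.close_job(): hands the job in; it is judged then, once.
The state is a dict: "time": time; "qpos": joint angles; "joint_velocities": joint speeds; "effort": joint torques, N m; "tcp_pos": TCP position; "eef_rot": TCP orientation; "force": force on the tool from outside, world axes, zero at the start; "wrist_torque": the same for the moment, N m; "opening": finger opening in mm; "grip_force": force on a finger pad.
Only numpy, scipy, OpenCV 4.12 (cv2) and the standard library are available. Lean on these libraries where they do the work, as an engineer would, in place of code of your own. Each camera call takes 0.05 s, during which the arm holds its last target. There are 200 camera calls.

## Working session

There is one attempt and no reset: what is moved stays moved. The work goes in short steps, Python scripts to look and compute and a tool call to move; the robot and the scene stay as the last step left them, time stands still between calls to the robot, and variables do not carry over. Pictures are saved under pics/ and viewed, at most 10 in all, crops included, and the job is handed in when it is done.

Besides the shell and the picture viewer there is one more tool, called in YAML: its name, and indented under it one key for each argument. apply_moves: Moves the arm, as the interface text tells. Its arguments: {"type":"object","properties":{"increments":{"type":"array","items":{"type":"array","items":{"type":"array","items":{"type":"number"}}}}},"required":["increments"]}

```bash
mkdir -p pics
cat > h.py <<'E'
import numpy as np, cv2
from workcell import telemetry, get_image, calibration, order
def cam(n):
    c=calibration(n); R,_=cv2.Rodrigues(np.array(c["rvec"],float)); return c,R,np.array(c["tvec"],float).ravel()
def cloud(n,depth):
    c,R,t=cam(n); v,u=np.mgrid[:depth.shape[0],:depth.shape[1]]
    P=np.stack([(u-c["cx"])/c["fx"]*depth,(v-c["cy"])/c["fy"]*depth,depth],-1)
    return (P-t)@R
E
python3 - <<'E'
from h import *
s=telemetry.get_state(); print(s["time"],s["tcp_pos"],s["eef_rot"],s["opening"],s["force"])
for n in("top","side"):
    im,d=get_image(n); cv2.imwrite(f"pics/{n}0.png",im); np.savez(f"{n}0.npz",im=im,d=d,W=cloud(n,d))
    print(n,calibration(n))
E
```

```text
0.0 [204.35400749 642.89387067 252.43721577] [-8.75959633e-05  1.53243029e-01  9.88188184e-01 -8.23858155e-04] 85.0523546880074 [-0.27843643  0.42261019  0.20776229]
top {'fx': 429.374159058888, 'fy': 429.374159058888, 'cx': 279.9393866510328, 'cy': 212.73152618136862, 'rvec': array([ 1.98886004, -2.23385743,  0.24283505]), 'tvec': array([ 89.67063936, 531.46674706, 832.31131238])}
side {'fx': 414.31897725515404, 'fy': 414.31897725515404, 'cx': 285.39975389000915, 'cy': 210.1418594358237, 'rvec': array([ 2.04945364, -0.62012692,  0.32723326]), 'tvec': array([-400.34720527,  248.04575062,  620.36789236])}
```

View pics/top0.png

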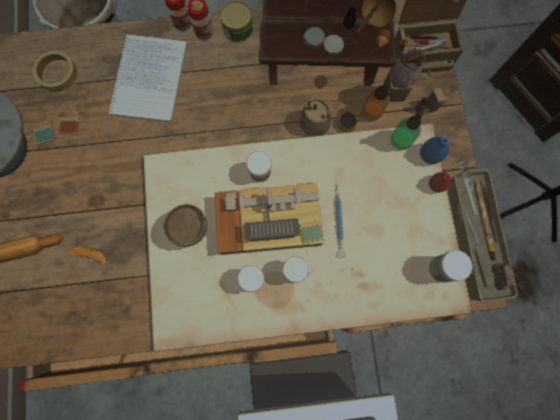

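View pics/side0.png

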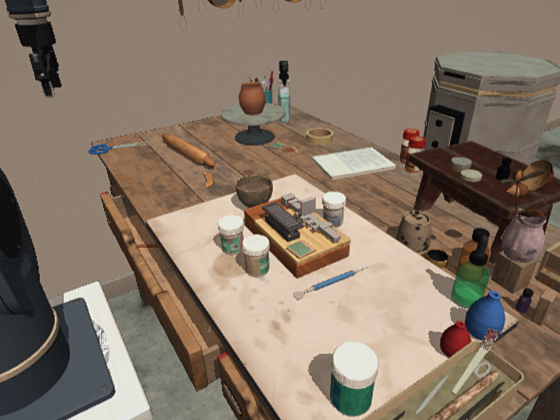

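The top view shows the case near px (270,217), with +y to the left. The dark catch plate is at (272,231), the bolt rail at (280,198), the tile at (311,234), and the jars at (259,166), (250,279) and (295,269). The side view agrees with this. Next I'll measure from the depth.

Run:
```python
from h import *
z=np.load("top0.npz"); im,d,W=z["im"],z["d"],z["W"]
box=np.zeros(d.shape,bool); box[175:258,210:330]=1
X=W[...,0];Y=W[...,1];Z=W[...,2]
print("table z",np.median(Z[310:325,300:340]))
def rect(m,name):
    m=cv2.morphologyEx(m.astype(np.uint8),cv2.MORPH_OPEN,np.ones((2,2)))
    n,l,st,c=cv2.connectedComponentsWithStats(m)
    for i in range(1,n):
        if st[i,4]>25:
            p=np.stack([X[l==i],Y[l==i]],-1).astype(np.float32)
            r=cv2.minAreaRect(p); print(name,st[i].tolist(),np.round(r[0],1),np.round(r[1],1),round(r[2],1),"z",np.median(Z[l==i]))
rect(box&(Z>30)&(Z<200),"case")
rect(box&(Z>72)&(Z<86),"plate-h")
rect(box&(Z>88)&(Z<120),"handle")
rect(box&(im.max(-1)<85)&(Z>60),"dark")
for n,(u,v) in dict(peat=(259,160),shell=(250,279),rush=(295,268)).items():
    print(n,np.round(np.median(W[v-4:v+5,u-4:u+5].reshape(-1,3),0),1))
cv2.imwrite("pics/crop.png",cv2.resize(im[150:300,170:350],None,fx=4,fy=4,interpolation=cv2.INTER_CUBIC))
```

```text
table z -1.1474212746818333
case [253, 176, 13, 4, 39] [626.2  63.1] [26.4  8. ] 85.8 z 33.76211861309808
case [215, 183, 109, 71, 6388] [477.8  50.6] [227.3 254.9] 89.6 z 45.02227313144466
plate-h [245, 219, 55, 22, 957] [436.2  45. ] [171. 114.] 2.1 z 77.52707187507306
handle [267, 189, 5, 17, 68] [572.4  46.1] [ 7.4 45.5] 84.3 z 95.4552863712805
dark [246, 221, 54, 20, 286] [432.6  48.4] [110.2 164.6] 88.3 z 76.87700359457406
peat [654.1  58.5  67.6]
shell [409.5 102.4  68.1]
rush [420.7  11.2  68.1]
```

View pics/crop.png

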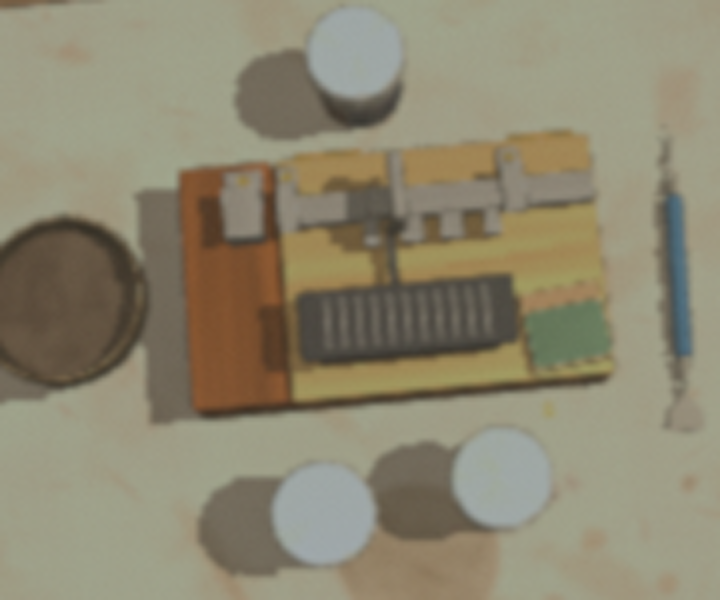

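The crop shows the plate at crop px (300-515, 278-360), the handle plate edge-on at about (395,180), the keeper at (242,207), the tile at (567,335), and jar_peat close behind the bolt. Next I'll get the yaw with ray casts onto planes.

Run:
```python
from h import *
z=np.load("top0.npz"); im,d,W=z["im"],z["d"],z["W"]
c,R,t=cam("top")
def ray(u,v,zz):
    D=np.stack([(u-c["cx"])/c["fx"],(v-c["cy"])/c["fy"],np.ones_like(u,float)],-1)@R; o=-R.T@t
    return o+D*((zz-o[2])/D[...,2])[...,None]
Z=W[...,2]
def rect(m,h,name):
    m=m.astype(np.uint8)
    n,l,st,_=cv2.connectedComponentsWithStats(m); i=1+np.argmax(st[1:,4])
    v,u=np.where(l==i); p=ray(u.astype(float),v.astype(float),h)[:,:2].astype(np.float32)
    r=cv2.minAreaRect(p); C=np.cov(p.T); w,V=np.linalg.eigh(C); a=V[:,1]*np.sign(V[1,1])
    print(name,len(u),np.round(r[0],1),np.round(r[1],1),"yaw",round(np.arctan2(-a[0],a[1]),3),"mean",p.mean(0).round(1)); 
b=np.zeros(d.shape,bool); b[217:243,238:305]=1
k=cv2.getStructuringElement(cv2.MORPH_RECT,(3,3))
rect(b&(Z>70)&(Z<86),79,"plate")
b[:]=0;b[180:260,205:330]=1
rect(b&(Z>38),45,"case(approx)")
b[:]=0;b[185:212,260:278]=1
rect(b&(Z>90),98,"handle")
print("bowl",end=" ");b[:]=0;b[200:250,160:212]=1;rect(b&(Z>40),68,"bowl")
# line fit of case corners at lid: crop px corners
P=np.array([[195,412],[612,378],[590,130],[180,170]])/4+[170,150]
print(ray(P[:,0],P[:,1],45.).round(1))
c2=[]
```

```text
plate 959 [503.   49.9] [109.4  35.9] yaw -0.021 mean [503.1  49.7]
case(approx) 6306 [535.6  54.2] [219.2 131.2] yaw -0.022 mean [534.2  54.1]
handle 69 [567.1  48.3] [ 8. 35.] yaw 1.546 mean [566.6  48. ]
bowl bowl 1484 [533.5 223.4] [87.7 86.5] yaw -0.467 mean [533.4 223.7]
[[471.2 162.2  45. ]
 [463.8 -53.4  45. ]
 [597.2 -60.   45. ]
 [600.4 159.   45. ]]
```

apply_moves:
  increments:
    - [[-0.45,-0.44,0,0,60],[-0.9,-0.87,0,0,60],[-0.9,-0.87,0,0,60],[-0.9,-0.87,0,0,60],[-0.9,-0.87,0,0,60],[-0.9,-0.87,0,0,60],[-0.9,-0.87,0,0,60],[-0.9,-0.87,0,0,60],[-0.9,-0.87,0,0,60],[-0.9,-0.87,0,0,60],[-0.9,-0.87,0,0,60],[-0.9,-0.87,0,0,60]]

```text
time: 1.6
tcp_pos: [478.2, 134.7, 253.2]
eef_rot: [-0.0, 0.153, 0.988, -0.0]
force: [0.5, 0.5, -0.5]
opening: 51.3
grip_force: 0.0
```

apply_moves:
  increments:
    - [[-0.9,-0.87,0,0.5,60],[-0.9,-0.87,0,0.5,60],[-0.4,-0.4,0,1,60],[0,0,0,1,60],[0,0,0,1,60],[0,0,0,1,60],[0,0,0,1,60],[0,0,0,1,60],[0,0,0,1,60],[0,0,0,1,60],[0,0,0,1,60],[0,0,0,1,60]]

```text
time: 3.1
tcp_pos: [531.5, 27.2, 253.0]
eef_rot: [-0.0, 0.594, 0.805, -0.0]
force: [1.4, 0.0, -0.3]
opening: 51.3
grip_force: 0.0
```

apply_moves:
  increments:
    - [[0,0,0,1,60],[0,0,0,1,60],[0,0,0,1,60],[0,0,0,0.7,60],[0,0,0,0,60],[0,0,0,0,60]]

```text
time: 3.85
tcp_pos: [531.8, 26.7, 253.2]
eef_rot: [-0.0, 0.714, 0.701, -0.0]
force: [0.5, -0.3, -0.7]
opening: 51.2
grip_force: 0.0
```

apply_moves:
  increments:
    - [[-0.06,0.065,0.5,0,60],[0,0,0.8,0,60],[0,0,0.8,0,60],[0,0,0.7,0,60],[0,0,0.4,0,60],[0,0,0,0,60],[0,0,0,0,60]]

```text
time: 4.72
tcp_pos: [535.1, 23.7, 126.2]
eef_rot: [0.0, 0.714, 0.7, 0.0]
force: [-0.8, 0.1, -0.5]
opening: 51.4
grip_force: 0.0
```

Run:
```python
from h import *
s=telemetry.get_state(); print(s["tcp_pos"],s["force"],s["opening"])
a,d=get_image("side"); b,_=get_image("wrist")
W=cloud("side",d)
# finger points near the TCP: lowest z per finger
p=s["tcp_pos"]
m=(np.abs(W[...,0]-p[0])<70)&(np.abs(W[...,1]-p[1])<25)&(W[...,2]>82)&(W[...,2]<140)
m[:, :]&=True
P=W[m]; print(len(P),P.min(0),np.percentile(P[:,2],[1,5]))
A=cv2.resize(a[150:290,210:380],None,fx=3,fy=3,interpolation=cv2.INTER_CUBIC)
cv2.imwrite("pics/s1.png",A); cv2.imwrite("pics/w1.png",b)
```

```text
[535.0597143   23.70008578 126.15496369] [-0.84102257  0.11073627 -0.51375676] 51.391702409993854
366 [494.76984018  10.73653685  82.07857419] [82.45908382 85.22316481]
```

View pics/s1.png

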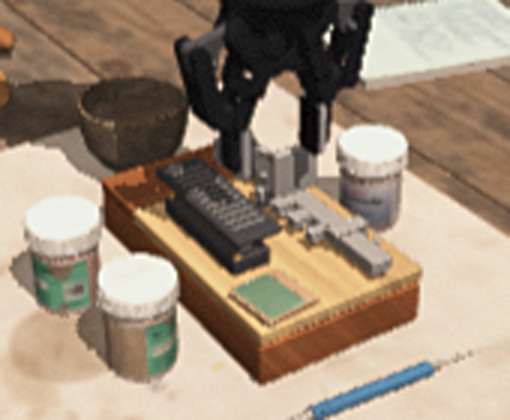

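View pics/w1.png

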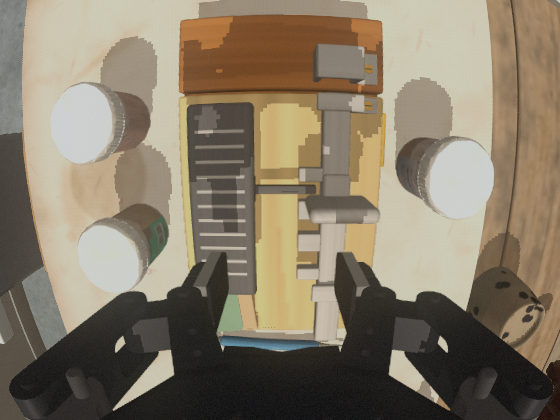

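The side view shows the two fingertips above the case, clear of the handle. The wrist view shows the tips at px (212,265) and (348,265), centred on the plate (222) and the handle (342, face at row ~222). I'll go down slowly now.

apply_moves:
  increments:
    - [[0,0,0.3,0,60],[0,0,0.2,0,60],[0,0,0,0,60],[0,0,0,0,60]]

```text
time: 5.32
tcp_pos: [534.5, 23.7, 105.2]
eef_rot: [-0.0, 0.714, 0.7, -0.0]
force: [1.0, 0.7, 0.1]
opening: 51.1
grip_force: 0.0
```

apply_moves:
  increments:
    - [[0,0,0.1,0,60],[0,0,0,0,60],[0,0,0,0,60]]

```text
time: 5.7
tcp_pos: [534.5, 23.7, 101.3]
eef_rot: [0.0, 0.714, 0.7, 0.0]
force: [0.1, -0.1, 0.1]
opening: 51.4
grip_force: 0.0
```

apply_moves:
  increments:
    - [[0,0,0.08,0,60],[0,0,0,0,60],[0,0,0,0,60]]

```text
time: 6.08
tcp_pos: [534.4, 23.7, 98.0]
eef_rot: [-0.0, 0.714, 0.7, -0.0]
force: [-0.2, 0.7, 0.3]
opening: 51.2
grip_force: 0.0
```

apply_moves:
  increments:
    - [[0,0,0.08,0,60],[0,0,0,0,60],[0,0,0,0,60]]

```text
time: 6.45
tcp_pos: [534.5, 23.8, 95.0]
eef_rot: [-0.0, 0.714, 0.7, 0.0]
force: [-0.2, -0.4, 2.9]
opening: 51.5
grip_force: 1.8
```

apply_moves:
  increments:
    - [[0,0,0.05,0,60],[0,0,0,0,60],[0,0,0,0,60]]

```text
time: 6.82
tcp_pos: [534.5, 23.8, 92.9]
eef_rot: [-0.0, 0.714, 0.7, 0.0]
force: [-1.0, 0.6, 4.2]
opening: 51.4
grip_force: 2.3
```

Contact came at TCP z of about 95.5. Now I'll press to about 7.5 mm.

apply_moves:
  increments:
    - [[0,0,0.06,0,60],[0,0,0.06,0,60],[0,0,0,0,60],[0,0,0,0,60],[0,0,0,0,60]]

```text
time: 7.45
tcp_pos: [534.6, 23.8, 88.6]
eef_rot: [0.0, 0.714, 0.7, 0.0]
force: [-2.1, 1.1, 12.2]
opening: 51.0
grip_force: 5.9
```

Run:
```python
from h import *
f=[]
for i in range(3):
    s=telemetry.get_state(); f.append(s["force"]); a,d=get_image("top")
print(s["tcp_pos"],np.mean(f,0))
W=cloud("top",d);W0=np.load("top0.npz")["W"]
# -y half of the plate (right part in the image), before and after
r=(slice(226,236),slice(283,297)); print(np.median(W0[r][...,2]),np.median(W[r][...,2]))
```

```text
[534.55275819  23.76929327  88.64589321] [-1.62049775  0.29095603 12.2611019 ]
77.67155855227793 690.4961610705301
```

apply_moves:
  increments:
    - [[0,0,-0.025,0,60],[0,0,0,0,60],[0,0,0,0,60]]

```text
time: 7.98
tcp_pos: [534.5, 23.8, 89.3]
eef_rot: [0.0, 0.714, 0.7, 0.0]
force: [-0.3, -0.3, 5.6]
opening: 51.4
grip_force: 3.2
```

The stop is at about 89, so the catch is roughly 8.5 mm down. Now I'll push along tool +x.

apply_moves:
  increments:
    - [[0.1,0,0,0,60],[0.1,0,0,0,60],[0.05,0,0,0,60],[0,0,0,0,60]]

```text
time: 8.48
tcp_pos: [535.1, 32.7, 89.4]
eef_rot: [0.001, 0.714, 0.7, -0.0]
force: [-0.3, -3.6, 5.7]
opening: 51.4
grip_force: 3.4
```

apply_moves:
  increments:
    - [[0.06,0,0,0,60],[0.06,0,0,0,60],[0,0,0,0,60]]

```text
time: 8.85
tcp_pos: [535.2, 37.2, 89.4]
eef_rot: [0.001, 0.714, 0.7, -0.0]
force: [-0.4, -4.5, 6.1]
opening: 51.5
grip_force: 3.6
```

apply_moves:
  increments:
    - [[0.06,0,0,0,60],[0.06,0,0,0,60],[0,0,0,0,60]]

```text
time: 9.22
tcp_pos: [535.3, 42.0, 89.4]
eef_rot: [0.001, 0.714, 0.7, -0.0]
force: [-0.2, -4.3, 6.0]
opening: 51.2
grip_force: 3.7
```

apply_moves:
  increments:
    - [[0.1,0,0,0,60],[0.1,0,0,0,60],[0.1,0,0,0,60],[0.1,0,0,0,60],[0,0,0,0,60]]

```text
time: 9.85
tcp_pos: [535.6, 58.3, 89.4]
eef_rot: [0.001, 0.714, 0.7, -0.0]
force: [0.3, -4.2, 6.0]
opening: 51.2
grip_force: 3.6
```

apply_moves:
  increments:
    - [[0.1,0,0,0,60],[0.1,0,0,0,60],[0.1,0,0,0,60],[0,0,0,0,60]]

```text
time: 10.35
tcp_pos: [535.9, 70.3, 89.4]
eef_rot: [0.001, 0.714, 0.7, -0.0]
force: [0.2, -3.9, 5.5]
opening: 51.4
grip_force: 3.5
```

apply_moves:
  increments:
    - [[0.07,0,0,0,60],[0.05,0,0,0,60],[0,0,0,0,60]]

```text
time: 10.72
tcp_pos: [536.0, 74.8, 89.4]
eef_rot: [0.001, 0.714, 0.7, -0.0]
force: [-0.1, -4.2, 7.3]
opening: 51.5
grip_force: 3.6
```

apply_moves:
  increments:
    - [[0.04,0,0,0,60],[0.03,0,0,0,60],[0,0,0,0,60]]

```text
time: 11.1
tcp_pos: [536.1, 76.9, 89.4]
eef_rot: [0.001, 0.715, 0.699, -0.0]
force: [-0.6, -6.5, 6.1]
opening: 51.1
grip_force: 4.9
```

apply_moves:
  increments:
    - [[0.03,0,0,0,60],[0.02,0,0,0,60],[0,0,0,0,60]]

```text
time: 11.48
tcp_pos: [536.1, 77.1, 89.4]
eef_rot: [0.002, 0.715, 0.699, -0.001]
force: [0.4, -12.5, 6.6]
opening: 51.0
grip_force: 7.6
```

The bolt is on its end stop. I'll ease off the push, then lift straight up.

apply_moves:
  increments:
    - [[-0.08,0,0,0,60],[0,0,-0.1,0,60],[0,0,-0.15,0,60],[0,0,-0.3,0,60],[0,0,-0.8,0,60],[0,0,-1,0,60],[0,0,-1,0,60],[0,0,-1,0,60],[-1,0,0,0,60],[-1,0,0,0,60],[-1,0,0,0,60],[0,0,0,0,60]]

```text
time: 12.98
tcp_pos: [532.5, -45.0, 263.8]
eef_rot: [0.0, 0.716, 0.699, -0.0]
force: [0.2, 0.2, -0.6]
opening: 51.1
grip_force: 0.0
```

Run:
```python
from h import *
s=telemetry.get_state(); print(s["time"],s["tcp_pos"],s["force"])
b,_=get_image("wrist"); a,d=get_image("side"); W=cloud("side",d); W0=np.load("side0.npz")["W"]
print(cv2.imwrite("pics/w2.png",b), cv2.imwrite("pics/s2.png",cv2.resize(a[150:290,210:380],None,fx=3,fy=3,interpolation=cv2.INTER_CUBIC)))
C=np.array([535.1,54.2]);g=-.0225;R=np.array([[np.cos(g),-np.sin(g)],[np.sin(g),np.cos(g)]])
for w in(W0,W):
    L=(w[...,:2]-C)@R; x,y,z=L[...,0],L[...,1],w[...,2]
    p=(abs(x+32)<14)&(y>-50)&(y<35)&(z>66)&(z<86); h=(abs(x-32)<14)&(abs(y)<55)&(z>80)&(z<100)
    print("plate z",np.median(z[p]),p.sum(),"handle y",np.percentile(y[h],[5,50,95]) if h.sum() else None,h.sum())
```

```text
12.975 [532.51181896 -44.99958094 263.79851777] [ 0.19622563  0.24915332 -0.6383702 ]
True True
plate z 78.48251676003568 306 handle y [-12.49754619 -10.58801406  -6.74799462] 97
plate z 78.5075780214749 312 handle y [31.84744004 33.93900697 37.58539302] 93
```

View pics/s2.png

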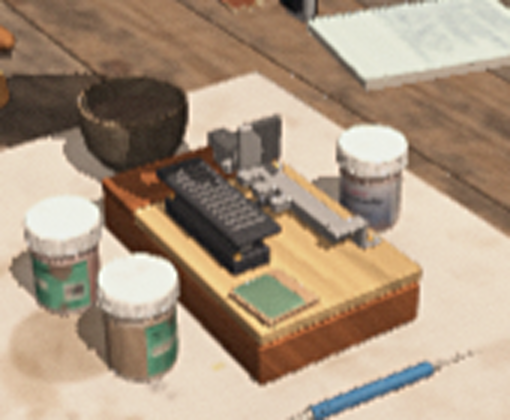

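View pics/w2.png

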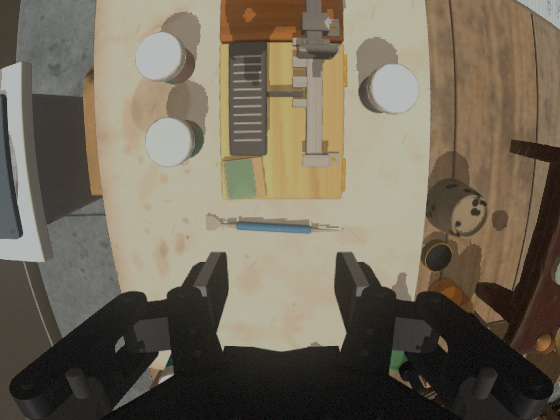

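The handle moved 44.5 mm, up against the keeper (side crop px ~(262,140)). The catch plate is back at its original height, and the tile, jars, bowl and scraper have not moved. The gripper is clear of everything, so I'm handing the job in.

```bash
python3 -c "
from workcell import order; print(order.close_job())"
```

```text
the job is handed in; nothing more can be done
None
```

The case is locked and the job handed in: the bolt is fully home against its end stop, the catch has sprung back up to its original height, and the tile, jars, bowl and scraper look undisturbed in the final images.

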